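# Set the end play of a wheel hub with its winged adjuster

### The job

Lift the dust cap off the wheel hub and set it down, open side down, in the rectangular parts tray, without dropping it. Then turn the hub's winged adjuster clockwise until it seats, back it off a quarter turn, and finish while still gripping it at that setting, so that it can be locked: do not let go. Leave the other things on the bench where they are.

Things in the scene. Friction and masses are not known exactly. Their poses are not given: they have to be found in the camera images.
- hub: Dark steel wheel hub, fixed, upright. Origin: centre of its underside; z up. Flange 140 mm across, its top 32 mm above the bench; five 12 mm studs on a 112 mm circle rise to 56 mm. Above, a neck 72 mm across whose flat top, the shoulder, is 85 mm above the bench. The adjuster stands on its axis above the shoulder, at the start hidden under the dust cap.
- dust_cap: Plain steel dust cap, 90 g (nominal, varies): an upside-down cup 62 mm across, 48 mm high, wall 3 mm, top edge chamfered over the upper 7 mm. Starts open side down on the hub's shoulder, over the adjuster. Origin: centre of its open lower rim; z up through its closed top.
- tray: Rectangular open aluminium parts tray, fixed, 125 mm (its x) by 165 mm (its y), 25 mm high, wall and floor 4 mm. Origin: centre of its underside. A loose nut lies in its corner near (+45, +60) mm. The rectangular tray, not the round steel bowl.
- adjuster (a joint): Turning of the winged adjuster about the hub's vertical axis, rad; grows clockwise seen from above. It turns with light, even friction (about 0.06 N m), stays where left, and meets a hard stop (seated) at 4.7. A quarter turn back from the seat is 3.13. Starts 1.9 to 3.2 rad short of the seat, so it may need more than one grasp. Its height does not change.
- adjuster_grip (a point): Point on the adjuster's axis at half the height of its wing, 109 mm above the bench. The brass wing is a flat upright bar 44 mm long along this point's x, 12 mm thick along its y, 30 mm high (94 to 124 mm above the bench); pinch its flat sides from above. Below it a 28 mm round collar, 87 to 94 mm above the bench. The point turns with the adjuster; z up.
- nut: Bystander: loose steel hexagon nut 22 mm across, 12 mm high, in a corner of the tray. Origin: centre of its underside.
- bearing: Bystander: loose steel bearing ring 48 mm across, 16 mm high, lying flat between the hub and the tray. Origin: centre of its underside.
- wrench: Bystander: loose wrench lying beyond the hub and tray. Origin: on its underside.
- screwdriver: Bystander: loose screwdriver lying at the right. Origin: on its underside.
- grease_jar: Bystander: closed jar 72 mm across, 85 mm high, at the back left. Origin: centre of its underside.
- spray_can: Bystander: upright can 64 mm across, 190 mm high, at the back right. Origin: centre of its underside.
- bowl: Bystander: round steel bowl 120 mm across, 40 mm high, at the left. Origin: centre of its underside.
- hammer: Bystander: loose hammer lying at the left. Origin: on its underside.
Things that resemble listed ones, but are neither listed nor needed, are in the scene too. There is more than one size of the tray; the job needs the smallest.

How it is judged:
By the outcome, as a careful person would: the job done as asked, in the order asked, and still so for the second after the job is handed in, while the arm keeps its last pose, push and grip.
It also fails if it takes over 72 s, if anything falls off the work surface, if the arm or the gripper's body presses on something with over 40 N, if the wrist force passes 120 N, or if a joint passes its speed limit or range.

### The arm

A 6-joint arm with a two-finger parallel gripper is mounted at the origin on the work surface. World frame = base frame: x ahead of the robot, y to its left, z up, the work surface at z = 0. Lengths are in m, angles in degrees, forces in N, time in s.
With the tool pointing down it reaches from about 0.3 to 0.95 m from the base axis. Payload 3.1 kg.
Tool frame: the origin (TCP) lies at the very end of the fingers, on their centre line; the grasp point (between the pads) lies 19 mm behind it; z points along the fingers, y is the line along which they close (so a half turn about z gives the same grasp; the last joint's range is limited). The gripper opens to 85 mm and grips with 20 to 120 N. Pads are 22 mm wide; open, the fingers measure 114 mm over their backs; the gripper's body (76 mm by 85 mm) begins 54 mm behind the grasp point. The pads swing forward as they close: fully open they stand 13 mm farther back than shut.
Start: joints at [69.746, 17.653, 93.61, -0, 68.738, -3.994], TCP at [0.175, 0.6, 0.21] pointing down, gripper open.
Joint ranges: [-175.34, 175.34], [-45.06, 112.39], [2.9, 150.54], [-68.45, 248.45], [3.09, 151.38], [-168.51, 168.51]. Speed limits (degrees/s): [159.86, 159.86, 180, 180, 180, 180].

### API

Orientations are given as [roll, pitch, yaw] about the fixed x, y, z axes, in that order (R = Rz(yaw) Ry(pitch) Rx(roll)).
In Python, from plant import telemetry, eyes, order gives the robot as it stands.
- The arm moves only by the tool step_arm, never from a script. Its argument "moves" is a list that holds one entry, the list of rows, each a list of 7 numbers: the opening, from 0 (shut) to 1 (fully open), then the shift along the tool's x, y, z in cm, then the turn, a rotation vector about the tool's x, y, z in rad. A call has 1 to 5 rows; each row shifts and turns the commanded pose from where the row before left it, along the tool's axes as they then stand; what a row does not reach is not made up. A row lasts 1/12 s, in which the tool goes at most 41.7 mm and 7.16 degrees, less where a joint would pass 70% of its speed; a pose out of reach is approached as far as the arm can. A call is refused whole if a number of a shift passes 4.17 or a number of a turn 0.125, either way. A call with a gripper value outside its range is refused whole. The fingers move at their own pace and stop on an object; "squeeze" is the grip in N (left out, the last holds). Time passes only in rows, so rows that do not move let the fingers close. It gives the time, the measured TCP pose, the force, the opening and the grip force at its end, in the units of the state.
- telemetry.get_state(): the state, without advancing time (a new reading comes with each control period).
- eyes.camera(name): name is "side" or "top" or "wrist"; returns the picture (400x640x3 uint8, red, green, blue); there is no depth.
- eyes.camera_model(name): a dict with "fx", "fy", "cx", "cy" (pixels), "R" (3x3) and "t" (3): a world point X has camera coordinates R X + t. Camera axes: x right, y down, z forward; pixel columns grow to the right and rows downward; lengths in m; the calibration is good to about 2 mm. A picture is of the moment at which its call begins: read the wrist's pose just before it. camera_model takes no time and is no camera call; for the wrist camera it gives the pose at the moment of the call.
- order.hand_in(): hands the job in; it is judged then, once.
The state is a dict: "clock": time; "q": joint angles; "qd": joint speeds; "joint_torque": joint torques, N m; "tool_pos": TCP position; "ee_rot": TCP orientation; "ft_force": force on the tool from outside, world axes, zero at the start; "moment": the same for the moment, N m; "opening": finger opening in m; "finger_force": force on a finger pad.
Only numpy, scipy, OpenCV 4.12 (cv2) and the standard library are available. Lean on these libraries where they do the work, as an engineer would, in place of code of your own. Each camera call takes 0.05 s, during which the arm holds its last target. There are 200 camera calls.

## Working session

There is one attempt and no reset: what is moved stays moved. The work goes in short steps, Python scripts to look and compute and a tool call to move; the robot and the scene stay as the last step left them, time stands still between calls to the robot, and variables do not carry over. Pictures are saved under pics/ and viewed, at most 10 in all, crops included, and the job is handed in when it is done.

Besides the shell and the picture viewer there is one more tool, called after "Emit:" by a JSON object that holds its "name" and its "arguments". step_arm: Moves the arm, as the interface text tells. Its arguments: {"type":"object","properties":{"moves":{"type":"array"},"squeeze":{"type":"number"}},"required":["moves"]}

```bash
mkdir -p pics; ls
python3 - <<'E'
from plant import telemetry, eyes
import cv2
print(telemetry.get_state())
for n in("top","side"):
    im=eyes.camera(n); cv2.imwrite(f"pics/{n}0.png",im[:,:,::-1])
    print(n,eyes.camera_model(n))
E
```

```text
pics
{'clock': 0.0, 'q': array([ 6.97446193e+01,  1.77050839e+01,  9.36902751e+01,  2.13943480e-03,
        6.87364624e+01, -3.99234316e+00]), 'qd': array([-0.08399445, -0.00661804,  0.02318906, -0.02393602,  0.05543019,
        0.05252586]), 'joint_torque': array([ 3.73069861e-04, -4.15254164e+01, -2.76669431e+01, -1.91218428e-04,
        1.02185231e-02,  9.64297953e-06]), 'tool_pos': array([0.17472959, 0.59917043, 0.20863455]), 'ee_rot': array([-1.79868637e+02, -1.11649798e-02,  1.63736171e+02]), 'ft_force': array([-0.41772262, -0.35203819,  0.55672536]), 'moment': array([-0.00820837, -0.02022688, -0.03258229]), 'finger_force': 0.0, 'opening': 0.08508983234470166}
top {'fx': 382.47348344933334, 'fy': 382.47348344933334, 'cx': 311.0023348080657, 'cy': 208.9875249076948, 'R': array([[ 0.01574738, -0.99972869, -0.01716276],
       [-0.99705446, -0.01441202, -0.07533053],
       [ 0.07506275,  0.01829847, -0.99701091]]), 't': array([0.02054575, 0.50245746, 1.04668907])}
side {'fx': 369.90598137033055, 'fy': 369.90598137033055, 'cx': 316.36713711921084, 'cy': 200.83111004802825, 'R': array([[ 0.96340974, -0.2680236 , -0.00224189],
       [-0.2120203 , -0.75693565, -0.61813899],
       [ 0.16397887,  0.59599645, -0.78606562]]), 't': array([-0.48166147,  0.15903474,  1.25389614])}
```

View pics/top0.png

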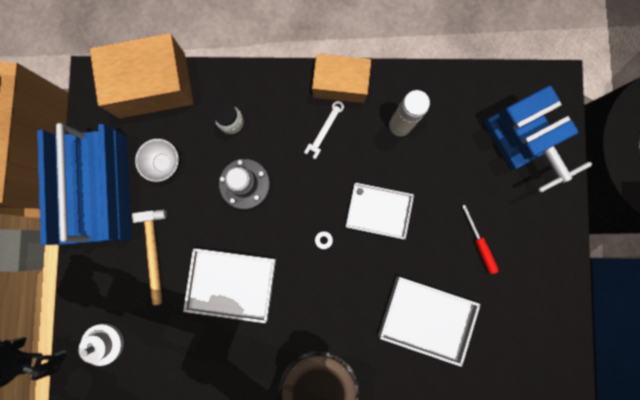

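View pics/side0.png

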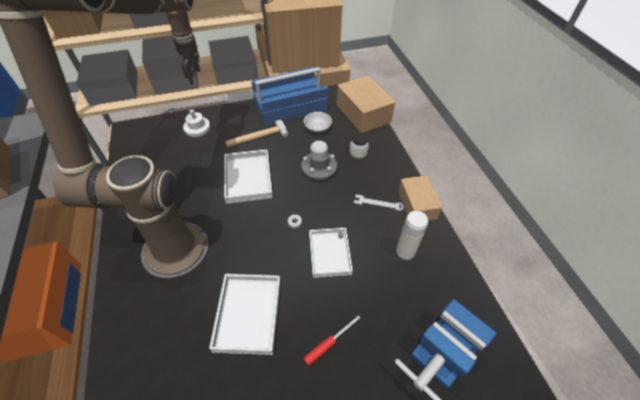

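The top view shows the hub at about (243,183), its cap at (239,180), the smallest tray at (380,210) with the nut in its upper-left corner, and the bearing at (324,240). The side view agrees: hub (320,165), small tray (330,252).

```bash
cat > h.py <<'E'
import numpy as np, cv2
from plant import telemetry, eyes
def ray(m,u,v):
    d=m["R"].T@np.array([(u-m["cx"])/m["fx"],(v-m["cy"])/m["fy"],1]); return -m["R"].T@m["t"],d
def onz(m,uv,z):
    o,d=ray(m,*uv); return o+d*(z-o[2])/d[2]
def proj(m,X):
    c=m["R"]@np.asarray(X)+m["t"]; return np.array([m["fx"]*c[0]/c[2]+m["cx"],m["fy"]*c[1]/c[2]+m["cy"]])
E
python3 - <<'E'
from h import *
m=eyes.camera_model("top"); im=cv2.imread("pics/top0.png"); g=cv2.cvtColor(im,cv2.COLOR_BGR2GRAY)
def blobs(g,x0,y0,x1,y1,th):
    mk=(g[y0:y1,x0:x1]>th).astype(np.uint8)
    cs,_=cv2.findContours(mk,cv2.RETR_EXTERNAL,cv2.CHAIN_APPROX_NONE)
    return max(cs,key=cv2.contourArea)+np.array([x0,y0])
c=blobs(g,335,175,425,245,110); r=cv2.minAreaRect(c); print(r)
print("tray c",onz(m,r[0],.025)); P=np.array([onz(m,p,.025) for p in cv2.boxPoints(r)]);print(P.round(3), np.linalg.norm(np.diff(P,axis=0),axis=1))
for th in (150,190):
  c=blobs(g,215,155,275,212,th); print(cv2.minEnclosingCircle(c),onz(m,cv2.minEnclosingCircle(c)[0],.133))
f=((g>50)).astype(np.uint8)[150:215,210:280]; cs,_=cv2.findContours(f,0,1); c=max(cs,key=cv2.contourArea)+np.array([210,150]); e=cv2.minEnclosingCircle(c); print("flange",e,onz(m,e[0],.032))
b=blobs(g,305,225,345,255,110);e=cv2.minEnclosingCircle(b);print("bearing",e,onz(m,e[0],.016))
E
python3 -c "
import cv2
t=cv2.imread('pics/top0.png');s=cv2.imread('pics/side0.png')
a=cv2.resize(t[145:225,205:285],(400,400),interpolation=2);b=cv2.resize(s[130:190,290:350],(400,400),interpolation=2)
cv2.imwrite('pics/c1.png',cv2.hconcat([a,b]))"
```

```text
((379.6419677734375, 210.56385803222656), (61.45703125, 46.295379638671875), 11.689369201660156)
tray c [ 0.50002278 -0.16162638  0.025     ]
[[ 0.453 -0.066  0.025]
 [ 0.58  -0.091  0.025]
 [ 0.547 -0.257  0.025]
 [ 0.422 -0.231  0.025]] [0.12880578 0.16958249 0.12815693]
((234.1439971923828, 178.98399353027344), 14.180543899536133) [0.56628906 0.22027868 0.133     ]
((236.55421447753906, 178.3614501953125), 10.573620796203613) [0.5679455  0.21425234 0.133     ]
flange ((243.80723571777344, 183.5465850830078), 25.65812110900879) [0.56922244 0.21550126 0.032     ]
bearing ((323.4072265625, 239.79896545410156), 9.050925254821777) [ 0.41704507 -0.00760458  0.016     ]
```

View pics/c1.png

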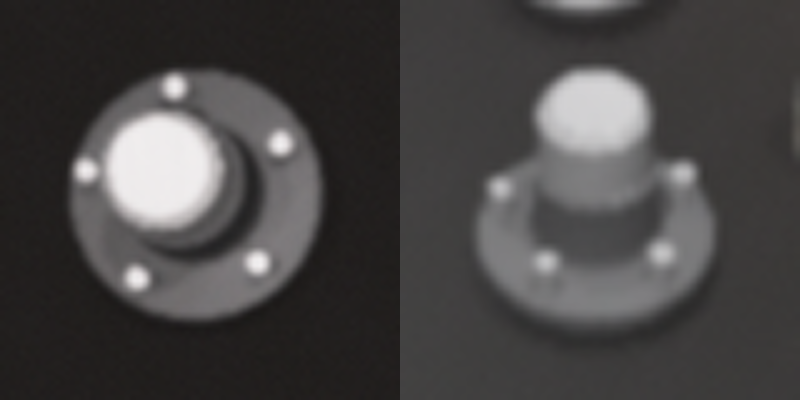

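Crop: the cap's top circle is centred at about (237.6,179) in the top view, with the five studs around it. Tray sizes (128 × 169 mm) and the flange match what's given. I'm moving over the hub for a wrist view.

Emit:
{"name": "step_arm", "arguments": {"moves": [[[1, -3.24, -1.74, -0.3, 0, 0, 0], [1, -3.24, -1.74, -0.3, 0, 0, 0], [1, -3.24, -1.74, -0.3, 0, 0, 0], [1, -3.24, -1.74, -0.3, 0, 0, 0], [1, -3.24, -1.74, -0.3, 0, 0, 0]]]}}

```text
clock: 0.52
tool_pos: [0.3067, 0.4695, 0.2244]
ee_rot: [-179.9, -0.0, 163.8]
ft_force: [1.5, 0.2, 0.2]
opening: 0.0851
finger_force: 0.0
```

Emit:
{"name": "step_arm", "arguments": {"moves": [[[1, -3.24, -1.74, -0.3, 0, 0, 0], [1, -3.24, -1.74, -0.3, 0, 0, 0], [1, -3.24, -1.74, -0.3, 0, 0, 0], [1, -3.24, -1.74, -0.3, 0, 0, 0], [1, -3.24, -1.74, -0.3, 0, 0, 0]]]}}

```text
clock: 0.93
tool_pos: [0.438, 0.3405, 0.2396]
ee_rot: [-180.0, -0.0, 163.7]
ft_force: [0.9, 0.6, -1.3]
opening: 0.0854
finger_force: 0.0
```

Emit:
{"name": "step_arm", "arguments": {"moves": [[[1, -3.24, -1.74, -0.3, 0, 0, 0], [1, -3.24, -1.74, -0.3, 0, 0, 0], [1, -3.24, -1.74, -0.3, 0, 0, 0], [1, -3.24, -1.74, -0.3, 0, 0, 0], [1, 0, 0, 0, 0, 0, 0]]]}}

```text
clock: 1.35
tool_pos: [0.5469, 0.2342, 0.2522]
ee_rot: [-179.9, 0.3, 163.4]
ft_force: [0.1, 0.1, -0.3]
opening: 0.0852
finger_force: 0.0
```

Run:
```python
from h import *
s=telemetry.get_state(); print(s["clock"],s["tool_pos"],s["ee_rot"],s["q"])
m=eyes.camera_model("wrist"); im=eyes.camera("wrist"); cv2.imwrite("pics/w1.png",im[:,:,::-1])
np.savez("w1.npz",**m)
print(proj(m,[.568,.214,.133]), -m["R"].T@m["t"])
```

```text
1.35 [0.54693926 0.23416437 0.25219669] [-179.9182704     0.25769032  163.42411563] [ 19.10830801  12.20823458  95.44161073  -0.22760905  72.18865263
 -54.24630722]
[308.54806896 212.47419587] [0.47675138 0.25680432 0.41598669]
```

View pics/w1.png

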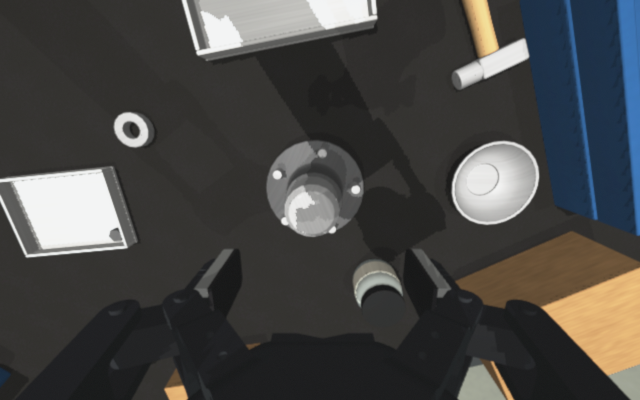

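The wrist view shows the hub flange at about (315,188), the capped neck with its top at (312,212), and studs at (278,174), (322,153), (355,189), (332,230) and (285,220).

Run:
```python
from h import *
m=dict(np.load("w1.npz")); im=cv2.imread("pics/w1.png"); g=cv2.cvtColor(im,cv2.COLOR_BGR2GRAY)
c0=None
def fit(P):
    A=np.c_[2*P[:,:2],np.ones(len(P))]; b=(P[:,:2]**2).sum(1); s=np.linalg.lstsq(A,b,rcond=None)[0]
    return s[:2],np.sqrt(s[2]+s[:2]@s[:2])
def stud(g,pts,m,r=7):
    Q=[]
    for u,v in pts:
        w=g[v-r:v+r+1,u-r:u+r+1].astype(float); w=np.clip(w-(w.max()*.75),0,None); yy,xx=np.mgrid[v-r:v+r+1,u-r:u+r+1]
        Q.append(onz(m,((xx*w).sum()/w.sum(),(yy*w).sum()/w.sum()),.056))
    return np.array(Q)
Q=stud(g,[(278,174),(322,153),(355,189)],m); print("wrist studs",Q.round(4).tolist(),fit(Q))
t=cv2.cvtColor(cv2.imread("pics/top0.png"),cv2.COLOR_BGR2GRAY); mt=eyes.camera_model("top")
T=stud(t,[(240,162),(261,173),(256,197),(232,200)],mt,3); print("top studs",fit(T))
# wrist flange outline
f=cv2.inRange(g,60,255); f[:,:240]=0; f[:,380:]=0; f[:120]=0; f[250:]=0
cs,_=cv2.findContours(f,0,1); c=max(cs,key=cv2.contourArea).reshape(-1,2).astype(float)
c=c[(c[:,1]<195)]; P=np.array([onz(m,p,.032) for p in c]); print("flange",fit(P))
# cap top outline lower half
e=cv2.Canny(g,40,100); 
for o in range(175,245,3): print(o,"".join("#" if x else "." for x in e[o,270:365]))
```

```text
wrist studs [[0.5299, 0.1779, 0.056], [0.5197, 0.243, 0.056], [0.5792, 0.2724, 0.056]] (array([0.56932739, 0.21745951]), np.float64(0.05580003206386172))
top studs (array([0.56974334, 0.21578057]), np.float64(0.055996477454074364))
flange (array([0.57000092, 0.21672115]), np.float64(0.06959883212698324))
175 ..#........#....#....#........##.....##....................................................#...
178 ....##...##..#.....#.....##..........#.............###......................................#..
181 ..................#...##...........#.....................##...............................####.
184 .................#..#...#............###########.............##...........................#..#.
187 ................#.##..#....###....#..................###.......#.................##......#...#.
190 .................#....###..........#......................##.....#...........#...#.......#...#.
193 ................#...##.......###.....##...........###.........##..#...............#######....#.
196 .................##......##.............#..............##.......##................###..#.#
[... 905 characters left out ...]

226 ..................##......#...............................##..####.#....##.....................
229 ......................##..............................###..##.....#.#..........................
232 ..........................##...#....#..............#....#.##...###.............................
235 ................................###.............####...........................................
238 ...............................................................................................
241 ...............................................................................................
244 ...............................................................................................
```

Run:
```python
from h import *
m=dict(np.load("w1.npz"))
def fit(P):
    A=np.c_[2*P[:,:2],np.ones(len(P))]; b=(P[:,:2]**2).sum(1); s=np.linalg.lstsq(A,b,rcond=None)[0]
    return s[:2],np.sqrt(s[2]+s[:2]@s[:2])
# outer edge, from Canny rows
o=[(338,202),(338,205),(339,208),(339,211),(338,214),(285,202),(284,205),(284,208),(284,211),(284,214),(286,220),(288,223),(337,223),(336,226)]
i=[(291,202),(289,205),(289,208),(288,211),(288,214),(289,217),(290,220),(291,223),(292,229),(296,232),(302,235),(331,202),(333,205),(333,208),(334,211),(334,214),(333,217),(333,220),(331,223),(328,226),(324,229),(321,232),(318,235)]
print(fit(np.array([onz(m,p,.126) for p in o])),fit(np.array([onz(m,p,.133) for p in i])))
s=telemetry.get_state(); y=np.radians(s["ee_rot"][2]); print(proj(m,[.5697,.2167,.126]))
X=np.array([np.cos(y),np.sin(y)]);Y=np.array([np.sin(y),-np.cos(y)])
d=np.array([.5697,.2167])-s["tool_pos"][:2]; print(X@d*100,Y@d*100)
```

```text
(array([0.57053125, 0.21642698]), np.float64(0.030758836619436583)) (array([0.57045132, 0.21564221]), np.float64(0.025004287914048608))
[311.63436253 211.11254203]
-2.9838702093012435 -1.1721910244749647
```

Emit:
{"name": "step_arm", "arguments": {"moves": [[[1, -1.5, -0.6, 0, 0, 0, 0], [1, -1.53, -0.59, 0, 0, 0, 0], [1, 0, 0, 3, 0, 0, 0], [1, 0, 0, 3, 0, 0, 0], [1, 0, 0, 3, 0, 0, 0]]]}}

```text
clock: 1.82
tool_pos: [0.5691, 0.2194, 0.1615]
ee_rot: [179.9, 0.1, 163.8]
ft_force: [-0.1, 0.6, -0.5]
opening: 0.0853
finger_force: 0.0
```

Emit:
{"name": "step_arm", "arguments": {"moves": [[[1, 0, 0, 0, 0, 0, 0], [1, 0, 0, 0, 0, 0, 0]]]}}

```text
clock: 1.98
tool_pos: [0.5663, 0.2189, 0.1597]
ee_rot: [-179.8, -0.3, 163.8]
ft_force: [0.3, 0.2, 0.7]
opening: 0.0852
finger_force: 0.0
```

```bash
cat >> h.py <<'E'
def to(x,y,z):
    s=telemetry.get_state(); a=np.radians(s["ee_rot"][2]); c,q=np.cos(a),np.sin(a); d=np.array([x,y,z])-s["tool_pos"]
    print("move cm",np.round([100*(c*d[0]+q*d[1]),100*(q*d[0]-c*d[1]),-100*d[2]],2),"pos",s["tool_pos"].round(4),s["ee_rot"].round(2),"q6",s["q"][5].round(1),"t",s["clock"],"mz",s["moment"].round(3),"op",s["opening"])
E
python3 -c "
from h import *
to(.5701,.2164,.091)"
```

```text
move cm [-0.44 -0.13  6.87] pos [0.5663 0.2189 0.1597] [-179.82   -0.25  163.79] q6 -56.8 t 1.9833 mz [ 0.004 -0.037  0.027] op 0.08522976250681978
```

Emit:
{"name": "step_arm", "arguments": {"moves": [[[1, -0.35, -0.17, 1, 0, 0, 0], [1, 0, 0, 2, 0, 0, 0], [1, 0, 0, 2, 0, 0, 0], [1, 0, 0, 1.5, 0, 0, 0], [1, 0, 0, 0, 0, 0, 0]]]}}

```text
clock: 2.4
tool_pos: [0.5701, 0.2163, 0.0954]
ee_rot: [-179.9, -0.1, 163.8]
ft_force: [-1.4, -0.5, -1.0]
opening: 0.0851
finger_force: 0.0
```

Emit:
{"name": "step_arm", "arguments": {"moves": [[[1, 0, 0, 0, 0, 0, 0]]]}}

```text
clock: 2.48
tool_pos: [0.5719, 0.2168, 0.0978]
ee_rot: [180.0, 0.1, 163.8]
ft_force: [0.3, -0.2, -0.5]
opening: 0.0856
finger_force: 0.0
```

Emit:
{"name": "step_arm", "arguments": {"moves": [[[1, 0, 0, 0, 0, 0, 0]]]}}

```text
clock: 2.57
tool_pos: [0.573, 0.2172, 0.0992]
ee_rot: [179.9, 0.2, 163.8]
ft_force: [-1.0, 0.7, 0.1]
opening: 0.0854
finger_force: 0.0
```

Emit:
{"name": "step_arm", "arguments": {"moves": [[[1, 0, 0, 0, 0, 0, 0]]]}}

```text
clock: 2.65
tool_pos: [0.5729, 0.2172, 0.0993]
ee_rot: [179.9, 0.2, 163.7]
ft_force: [-0.1, 0.3, 0.1]
opening: 0.0854
finger_force: 0.0
```

Emit:
{"name": "step_arm", "arguments": {"moves": [[[1, 0.23, -0.13, 0.8, 0, 0, 0], [1, 0, 0, 0, 0, 0, 0], [1, 0, 0, 0, 0, 0, 0], [1, 0, 0, 0, 0, 0, 0]]]}}

```text
clock: 2.98
tool_pos: [0.5682, 0.216, 0.0888]
ee_rot: [-180.0, -0.0, 163.7]
ft_force: [-0.8, 1.0, 0.1]
opening: 0.0855
finger_force: 0.0
```

Emit:
{"name": "step_arm", "arguments": {"moves": [[[0.6, 0, 0, 0, 0, 0, 0], [0.6, 0, 0, 0, 0, 0, 0], [0.6, 0, 0, 0, 0, 0, 0], [0.6, 0, 0, 0, 0, 0, 0], [0.6, 0, 0, 0, 0, 0, 0]]], "squeeze": 35}}

```text
clock: 3.4
tool_pos: [0.569, 0.2162, 0.0897]
ee_rot: [180.0, 0.1, 163.7]
ft_force: [0.7, 0.8, 3.8]
opening: 0.0613
finger_force: 38.3
```

Emit:
{"name": "step_arm", "arguments": {"moves": [[[0.5, 0, 0, 0, 0, 0, 0], [0.5, 0, 0, 0, 0, 0, 0], [0.5, 0, 0, 0, 0, 0, 0]]]}}

```text
clock: 3.65
tool_pos: [0.569, 0.2162, 0.0896]
ee_rot: [180.0, 0.1, 163.7]
ft_force: [-0.5, -0.7, 5.1]
opening: 0.0609
finger_force: 38.4
```

Emit:
{"name": "step_arm", "arguments": {"moves": [[[0.3, 0, 0, -0.5, 0, 0, 0], [0.3, 0, 0, -1.2, 0, 0, 0], [0.3, 0, 0, -2, 0, 0, 0], [0.3, 0, 0, -2, 0, 0, 0], [0.3, 0, 0, -2, 0, 0, 0]]]}}

```text
clock: 4.07
tool_pos: [0.5676, 0.2158, 0.1664]
ee_rot: [-179.9, -0.1, 163.7]
ft_force: [0.7, 0.5, -1.5]
opening: 0.0611
finger_force: 38.2
```

Emit:
{"name": "step_arm", "arguments": {"moves": [[[0.3, 0, 0, -0.5, 0, 0, 0], [0.3, 0, 0, 0, 0, 0, 0], [0.3, 0, 0, 0, 0, 0, 0], [0.3, 0, 0, 0, 0, 0, 0]]]}}

```text
clock: 4.4
tool_pos: [0.567, 0.2156, 0.1692]
ee_rot: [-179.9, -0.1, 163.7]
ft_force: [-2.0, -0.8, -0.8]
opening: 0.0611
finger_force: 38.2
```

Run:
```python
from h import *
a=np.radians(-11.7); X=np.array([np.cos(a),np.sin(a)]);Y=np.array([-np.sin(a),np.cos(a)])
t=np.array([.5,-.1616])-.008*X-.016*Y; print(t); to(*t,.17)
im=eyes.camera("side"); cv2.imwrite("pics/s1.png",cv2.resize(im[80:240,240:400,::-1],(480,480)))
```

```text
[ 0.48892162 -0.17564527]
move cm [ -3.46 -39.75  -0.08] pos [0.567  0.2156 0.1692] [-1.7990e+02 -1.5000e-01  1.6374e+02] q6 -57.0 t 4.4 mz [0.019 0.014 0.01 ] op 0.06108374288289629
```

View pics/s1.png

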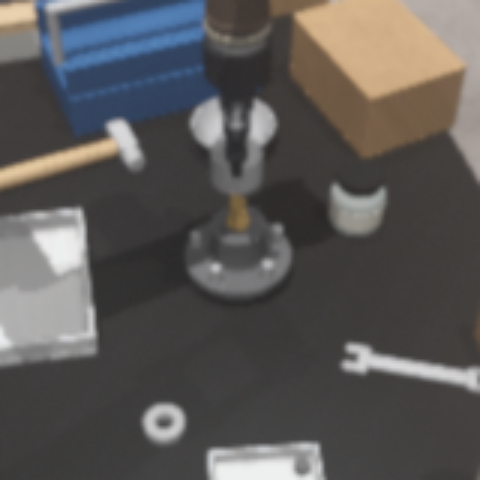

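The side view shows the cap held clear above the hub, with the brass wing uncovered. I'm carrying it to the tray.

Emit:
{"name": "step_arm", "arguments": {"moves": [[[0.3, -0.1, -1.25, 0, 0, 0, 0], [0.3, -0.2, -2.5, 0, 0, 0, 0], [0.3, -0.26, -3, 0, 0, 0, 0], [0.3, -0.26, -3, 0, 0, 0, 0], [0.3, -0.26, -3, 0, 0, 0, 0]]]}}

```text
clock: 4.87
tool_pos: [0.5415, 0.0887, 0.1697]
ee_rot: [-179.9, -0.1, 163.8]
ft_force: [1.0, -0.9, -1.2]
opening: 0.0612
finger_force: 38.3
```

Emit:
{"name": "step_arm", "arguments": {"moves": [[[0.3, -0.26, -3, 0, 0, 0, 0], [0.3, -0.26, -3, 0, 0, 0, 0], [0.3, -0.26, -3, 0, 0, 0, 0], [0.3, -0.26, -3, 0, 0, 0, 0], [0.3, -0.26, -3, 0, 0, 0, 0]]]}}

```text
clock: 5.28
tool_pos: [0.5118, -0.059, 0.1699]
ee_rot: [-180.0, -0.1, 163.7]
ft_force: [0.4, -1.1, -1.3]
opening: 0.061
finger_force: 38.3
```

Emit:
{"name": "step_arm", "arguments": {"moves": [[[0.3, -0.26, -3, 0, 0, 0, 0], [0.3, -0.26, -3, 0, 0, 0, 0], [0.3, -0.26, -3, 0, 0, 0, 0], [0.3, -0.26, -3, 0, 0, 0, -0.04], [0.3, 0, 0, 0, 0, 0, -0.04]]]}}

```text
clock: 5.7
tool_pos: [0.4878, -0.1804, 0.1702]
ee_rot: [-179.8, -0.1, 168.2]
ft_force: [-0.1, -0.5, -0.7]
opening: 0.0613
finger_force: 38.3
```

Emit:
{"name": "step_arm", "arguments": {"moves": [[[0.3, 0, 0, 0, 0, 0, 0], [0.3, 0, 0, 0, 0, 0, 0], [0.3, 0, 0, 0, 0, 0, 0], [0.3, 0, 0, 0, 0, 0, 0]]]}}

```text
clock: 6.03
tool_pos: [0.4896, -0.1744, 0.1705]
ee_rot: [180.0, -0.0, 168.4]
ft_force: [0.5, -0.3, -1.1]
opening: 0.061
finger_force: 38.4
```

```bash
python3 -c "
from h import *
to(.4889,-.1756,.014)"
```

```text
move cm [ 0.05 -0.13 15.65] pos [ 0.4896 -0.1744  0.1705] [ 1.7998e+02 -4.0000e-02  1.6836e+02] q6 -102.8 t 6.0333 mz [-0.008 -0.009  0.012] op 0.06096122929392762
```

Emit:
{"name": "step_arm", "arguments": {"moves": [[[0.3, 0, -0.1, 1.5, 0, 0, 0], [0.3, 0, 0, 3, 0, 0, 0], [0.3, 0, 0, 3, 0, 0, 0], [0.3, 0, 0, 3, 0, 0, 0], [0.3, 0, 0, 2, 0, 0, 0]]]}}

```text
clock: 6.45
tool_pos: [0.4882, -0.1744, 0.0433]
ee_rot: [180.0, -0.2, 168.4]
ft_force: [0.4, 0.9, -1.3]
opening: 0.0608
finger_force: 38.4
```

Emit:
{"name": "step_arm", "arguments": {"moves": [[[0.3, 0, 0, 1, 0, 0, 0], [0.3, 0, 0, 1, 0, 0, 0], [0.3, 0, 0, 0.5, 0, 0, 0], [0.3, 0, 0, 0, 0, 0, 0], [0.3, 0, 0, 0, 0, 0, 0]]]}}

```text
clock: 6.87
tool_pos: [0.4906, -0.1764, 0.0217]
ee_rot: [-180.0, 0.1, 168.3]
ft_force: [-0.2, -1.0, -0.6]
opening: 0.0612
finger_force: 38.4
```

Emit:
{"name": "step_arm", "arguments": {"moves": [[[0.3, 0, 0, 0.3, 0, 0, 0], [0.3, 0, 0, 0.1, 0, 0, 0], [0.3, 0, 0, 0, 0, 0, 0], [0.3, 0, 0, 0, 0, 0, 0]]]}}

```text
clock: 7.2
tool_pos: [0.49, -0.1763, 0.0173]
ee_rot: [-180.0, 0.0, 168.3]
ft_force: [0.6, -0.2, -1.2]
opening: 0.0607
finger_force: 38.4
```

Emit:
{"name": "step_arm", "arguments": {"moves": [[[0.3, 0, 0, 0.3, 0, 0, 0], [0.3, 0, 0, 0.1, 0, 0, 0], [0.3, 0, 0, 0, 0, 0, 0], [0.3, 0, 0, 0, 0, 0, 0]]]}}

```text
clock: 7.53
tool_pos: [0.4895, -0.1761, 0.0127]
ee_rot: [180.0, -0.0, 168.3]
ft_force: [0.0, 0.2, -1.1]
opening: 0.0606
finger_force: 38.4
```

Emit:
{"name": "step_arm", "arguments": {"moves": [[[0.3, 0, 0, 0.2, 0, 0, 0], [0.3, 0, 0, 0.1, 0, 0, 0], [0.3, 0, 0, 0, 0, 0, 0], [0.3, 0, 0, 0, 0, 0, 0]]]}}

```text
clock: 7.87
tool_pos: [0.4895, -0.1761, 0.0097]
ee_rot: [180.0, -0.0, 168.3]
ft_force: [0.3, -0.1, -1.1]
opening: 0.0611
finger_force: 38.4
```

Emit:
{"name": "step_arm", "arguments": {"moves": [[[0.3, 0, 0, 0.1, 0, 0, 0], [0.3, 0, 0, 0, 0, 0, 0], [0.3, 0, 0, 0, 0, 0, 0]]]}}

```text
clock: 8.12
tool_pos: [0.4897, -0.1761, 0.0088]
ee_rot: [180.0, -0.0, 168.3]
ft_force: [0.4, -0.4, -0.8]
opening: 0.0605
finger_force: 38.4
```

Emit:
{"name": "step_arm", "arguments": {"moves": [[[0.3, 0, 0, 0.1, 0, 0, 0], [0.3, 0, 0, 0, 0, 0, 0], [0.3, 0, 0, 0, 0, 0, 0]]]}}

```text
clock: 8.37
tool_pos: [0.4898, -0.1762, 0.0086]
ee_rot: [180.0, -0.0, 168.3]
ft_force: [-1.5, 1.3, 5.0]
opening: 0.061
finger_force: 38.9
```

Emit:
{"name": "step_arm", "arguments": {"moves": [[[0.88, 0, 0, 0, 0, 0, 0], [0.88, 0, 0, 0, 0, 0, 0], [0.88, 0, 0, 0, 0, 0, 0], [0.88, 0, 0, 0, 0, 0, 0]]]}}

```text
clock: 8.7
tool_pos: [0.4897, -0.1762, 0.0077]
ee_rot: [-180.0, 0.0, 168.3]
ft_force: [-0.5, 0.8, -0.8]
opening: 0.075
finger_force: 0.0
```

Emit:
{"name": "step_arm", "arguments": {"moves": [[[0.88, 0, 0, -1, 0, 0, 0], [0.88, 0, 0, -2, 0, 0, 0], [0.88, 0, 0, -3, 0, 0, 0], [0.88, 0, 0, -4, 0, 0, 0], [0.88, 0, 0, -4, 0, 0, 0]]]}}

```text
clock: 9.12
tool_pos: [0.4885, -0.1756, 0.1489]
ee_rot: [180.0, -0.1, 168.3]
ft_force: [1.5, 0.0, 0.6]
opening: 0.075
finger_force: 0.0
```

Emit:
{"name": "step_arm", "arguments": {"moves": [[[0.88, 0, 0, -4, 0, 0, 0], [0.88, 0, 0, -2, 0, 0, 0], [0.88, 0, 0, 0, 0, 0, 0], [0.88, 0, 0, 0, 0, 0, 0], [0.88, 0, 0, 0, 0, 0, 0]]]}}

```text
clock: 9.53
tool_pos: [0.4887, -0.1757, 0.2071]
ee_rot: [180.0, -0.1, 168.3]
ft_force: [-0.2, -0.5, 0.0]
opening: 0.0751
finger_force: 0.0
```

Run:
```python
from h import *
to(.5697,.2167,.21)
for n in ("top","side"):
    m=eyes.camera_model(n); im=eyes.camera(n)[:,:,::-1]; cv2.imwrite(f"pics/{n}2.png",im)
    u,v=proj(m,[.5697,.2167,.124]).astype(int); p,q=proj(m,[.49,-.176,.05]).astype(int); print(n,(u,v),(p,q))
    a=cv2.resize(im[v-30:v+40,u-35:u+35],(400,400),interpolation=2); b=cv2.resize(im[q-35:q+35,p-35:p+35],(400,400),interpolation=2)
    r=cv2.hconcat([a,b]); R=r if n=="top" else cv2.vconcat([R,r])
cv2.imwrite("pics/c2.png",cv2.resize(R,(600,600)))
m=eyes.camera_model("side"); im=cv2.imread("pics/side2.png"); h=cv2.cvtColor(im,cv2.COLOR_BGR2HSV)
```

```text
move cm [ 1.000e-02  4.007e+01 -2.900e-01] pos [ 0.4887 -0.1757  0.2071] [ 1.7998e+02 -1.0000e-01  1.6832e+02] q6 -102.9 t 9.5333 mz [-0.027 -0.003 -0.001] op 0.07513081857645618
top (np.int64(236), np.int64(178)) (np.int64(386), np.int64(213))
side (np.int64(318), np.int64(146)) (np.int64(328), np.int64(249))
```

View pics/c2.png

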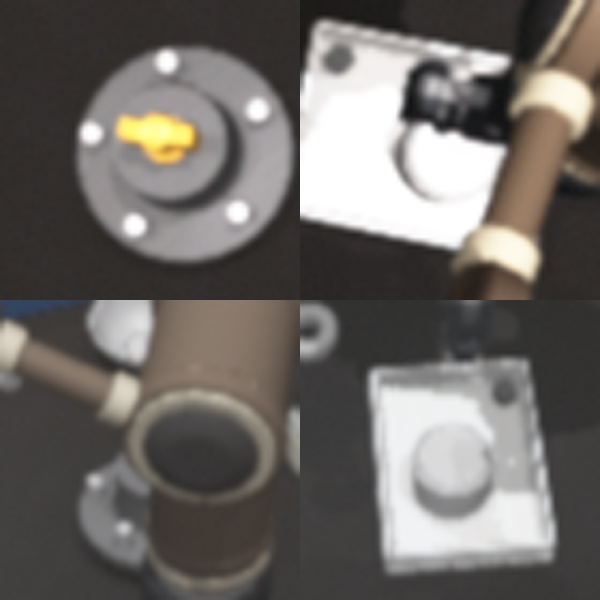

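Crops: the wing lies nearly along the image's horizontal, about 8° down to the right, centred near (155,132) in the first crop. The cap sits upright in the small tray with the nut undisturbed at upper right (side view). I'm going back to the hub.

Emit:
{"name": "step_arm", "arguments": {"moves": [[[0.88, 0, 1.5, 0, 0, 0, 0], [0.88, 0, 3, 0, 0, 0, 0], [0.7, 0, 3.6, 0, 0, 0, 0], [0.7, 0, 3.6, 0, 0, 0, 0], [0.7, 0, 3.6, 0, 0, 0, 0]]]}}

```text
clock: 10.05
tool_pos: [0.5193, -0.0249, 0.2057]
ee_rot: [-180.0, -0.2, 168.3]
ft_force: [0.4, 0.1, 0.9]
opening: 0.06
finger_force: 0.0
```

Emit:
{"name": "step_arm", "arguments": {"moves": [[[0.6, 0, 3.6, 0, 0, 0, 0], [0.6, 0, 3.6, 0, 0, 0, 0], [0.6, 0, 3.6, 0, 0, 0, 0], [0.6, 0, 3.6, 0, 0, 0, 0], [0.6, 0, 3.6, 0, 0, 0, 0]]]}}

```text
clock: 10.47
tool_pos: [0.5557, 0.1515, 0.2055]
ee_rot: [-179.9, -0.2, 168.3]
ft_force: [0.3, -0.8, 0.5]
opening: 0.0513
finger_force: 0.0
```

Emit:
{"name": "step_arm", "arguments": {"moves": [[[0.6, 0, 3.6, 0, 0, 0, 0], [0.6, 0, 2, 0, 0, 0, 0], [0.6, 0, 0.8, 0, 0, 0, 0], [0.6, 0, 0, 0, 0, 0, 0], [0.6, 0, 0, 0, 0, 0, 0]]]}}

```text
clock: 10.88
tool_pos: [0.569, 0.2117, 0.2062]
ee_rot: [-179.9, -0.2, 168.4]
ft_force: [-0.1, -0.1, -0.0]
opening: 0.0513
finger_force: 0.0
```

Emit:
{"name": "step_arm", "arguments": {"moves": [[[0.6, 0, 0, 0, 0, 0, 0], [0.6, 0, 0, 0, 0, 0, 0]]]}}

```text
clock: 11.05
tool_pos: [0.5697, 0.2109, 0.2075]
ee_rot: [-179.9, -0.0, 168.2]
ft_force: [-0.9, -0.4, 0.2]
opening: 0.0511
finger_force: 0.0
```

```bash
cat > wing.py <<'E'
from h import *
import sys
def wing(name):
    m=eyes.camera_model(name); im=eyes.camera(name)[:,:,::-1]; cv2.imwrite(f"pics/{sys.argv[1]}.png",im)
    h=cv2.cvtColor(np.ascontiguousarray(im),cv2.COLOR_BGR2HSV); u,v=proj(m,[.5697,.2167,.124]); k=cv2.inRange(h,(12,110,80),(35,255,255))
    w=np.zeros_like(k); cv2.circle(w,(int(u),int(v)),45,255,-1); k&=w
    hh=h[...,2][k>0]; print("n",(k>0).sum(),np.percentile(hh,[10,50,90]),"expected c",u,v)
    t=k&cv2.inRange(h[...,2],int(np.percentile(hh,50)*.93),255)
    c=max(cv2.findContours(t,0,1)[0],key=cv2.contourArea)
    r=cv2.minAreaRect(c); P=np.array([onz(m,p,.124)[:2] for p in cv2.boxPoints(r)])
    e=np.diff(np.r_[P,P[:1]],axis=0); L=np.linalg.norm(e,axis=1); i=L.argmax(); print("centre",P.mean(0),"len",L[:2],"ang",np.degrees(np.arctan2(e[i,1],e[i,0]))%180)
    cv2.imwrite(f"pics/{sys.argv[1]}c.png",cv2.resize(im[int(v)-50:int(v)+50,int(u)-60:int(u)+60],(600,500),interpolation=2))
wing(sys.argv[2]); to(.5697,.2167,.21)
E
python3 wing.py w3 wrist
```

```text
n 1036 [104.  175.5 213. ] expected c 326.7409899722106 198.09965465234046
centre [0.56964288 0.21648079] len [0.04153058 0.01746467] ang 78.31828059858248
move cm [ 0.13  0.55 -0.23] pos [0.5699 0.211  0.2077] [-1.7997e+02 -2.0000e-02  1.6822e+02] q6 -62.0 t 11.1 mz [-0.002 -0.008  0.005] op 0.05132919535343389
```

View pics/w3c.png

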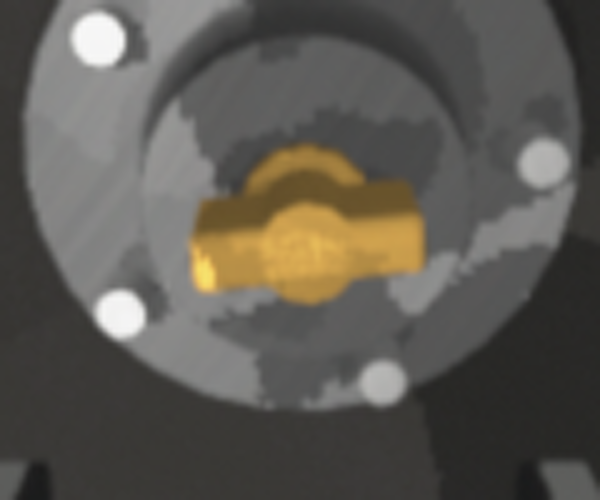

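The crop shows the wing with a round boss about 19 mm across on the axis, at about (308,252). It could stop the pads from reaching the flats, so I'm checking its height.

Run:
```python
from h import *
m=eyes.camera_model("wrist")
for z in (.087,.094,.109,.124,.130,.133): 
    p=proj(m,[.5697,.2167,z]); print(z,((p-[326,198])*5+[300,250]).round(1))
# stud check
a=np.radians(79)
for s in(-1,1):
  for z in(.094,.124):
    for o in(-6,6):
      X=np.array([.5697+s*.022*np.cos(a)-o/1e3*np.sin(a),.2167+s*.022*np.sin(a)+o/1e3*np.cos(a),z]); print(s,z,o,((proj(m,X)-[326,198])*5+[300,250]).round(0))
for b in range(0,360,60):
  for r,z in ((.014,.094),(.0095,.124)):
    X=[.5697+r*np.cos(np.radians(b)),.2167+r*np.sin(np.radians(b)),z];print("c",z,b,((proj(m,X)-[326,198])*5+[300,250]).round(0))
```

```text
0.087 [300.1 200.8]
0.094 [300.6 209.1]
0.109 [301.6 228.1]
0.124 [302.7 249.2]
0.13 [303.2 258.3]
0.133 [303.4 263. ]
-1 0.094 -6 [195. 238.]
-1 0.094 6 [194. 182.]
-1 0.124 -6 [186. 281.]
-1 0.124 6 [184. 219.]
1 0.094 -6 [406. 236.]
1 0.094 6 [407. 180.]
1 0.124 -6 [420. 279.]
1 0.124 6 [421. 217.]
c 0.094 0 [314. 272.]
c 0.124 0 [313. 297.]
c 0.094 60 [364. 230.]
c 0.124 60 [351. 264.]
c 0.094 120 [352. 165.]
c 0.124 120 [341. 216.]
c 0.094 180 [287. 144.]
c 0.124 180 [292. 201.]
c 0.094 240 [236. 188.]
c 0.124 240 [254. 234.]
c 0.094 300 [250. 252.]
c 0.124 300 [265. 281.]
```

Emit:
{"name": "step_arm", "arguments": {"moves": [[[0.6, 0.12, 0.55, 0, 0, 0, -0.06], [0.6, 0, 0, 0, 0, 0, -0.12], [0.6, 0, 0, 0, 0, 0, -0.12], [0.6, 0, 0, 0, 0, 0, -0.12], [0.6, 0, 0, 0, 0, 0, -0.12]]]}}

```text
clock: 11.52
tool_pos: [0.57, 0.2171, 0.2082]
ee_rot: [-180.0, 0.0, -160.5]
ft_force: [-0.1, 0.6, 0.4]
opening: 0.0515
finger_force: 0.0
```

Emit:
{"name": "step_arm", "arguments": {"moves": [[[0.6, 0, 0, 0, 0, 0, -0.12], [0.6, 0, 0, 0, 0, 0, -0.12], [0.6, 0, 0, 0, 0, 0, -0.12], [0.6, 0, 0, 0, 0, 0, -0.12], [0.6, 0, 0, 0, 0, 0, -0.12]]]}}

```text
clock: 11.93
tool_pos: [0.57, 0.217, 0.2082]
ee_rot: [-180.0, 0.0, -126.1]
ft_force: [0.4, 0.5, 0.3]
opening: 0.0516
finger_force: 0.0
```

Emit:
{"name": "step_arm", "arguments": {"moves": [[[0.6, 0, 0, 0, 0, 0, -0.12], [0.6, 0, 0, 0, 0, 0, -0.12], [0.6, 0, 0, 0, 0, 0, -0.12], [0.6, 0, 0, 0, 0, 0, -0.12], [0.6, 0, 0, 0, 0, 0, 0]]]}}

```text
clock: 12.35
tool_pos: [0.57, 0.2171, 0.2082]
ee_rot: [-180.0, -0.0, -98.8]
ft_force: [-0.5, -0.9, -0.5]
opening: 0.0507
finger_force: 0.0
```

Emit:
{"name": "step_arm", "arguments": {"moves": [[[0.6, 0, 0, 0, 0, 0, 0], [0.6, 0, 0, 0, 0, 0, 0], [0.6, 0, 0, 0, 0, 0, 0]]]}}

```text
clock: 12.6
tool_pos: [0.57, 0.2179, 0.208]
ee_rot: [-180.0, 0.0, -99.0]
ft_force: [-0.5, -0.6, 0.2]
opening: 0.0512
finger_force: 0.0
```

```bash
python3 -c "
from h import *
to(.5697,.2167,.097)"
```

```text
move cm [1.20e-01 1.00e-02 1.11e+01] pos [0.57   0.2179 0.208 ] [-179.99    0.    -98.99] q6 -154.2 t 12.6 mz [ 0.018  0.061 -0.023] op 0.05116403538135209
```

Emit:
{"name": "step_arm", "arguments": {"moves": [[[0.6, 0.1, 0, 1.5, 0, 0, -0.02], [0.6, 0, 0, 2.5, 0, 0, -0.02], [0.6, 0, 0, 2.5, 0, 0, 0], [0.6, 0, 0, 2, 0, 0, 0], [0.6, 0, 0, 1.5, 0, 0, 0]]]}}

```text
clock: 13.02
tool_pos: [0.5685, 0.2168, 0.1056]
ee_rot: [179.9, -0.1, -96.6]
ft_force: [-0.3, 0.5, -0.3]
opening: 0.051
finger_force: 0.0
```

Emit:
{"name": "step_arm", "arguments": {"moves": [[[0.6, 0, 0, 1, 0, 0, 0], [0.6, 0, 0, 0, 0, 0, 0], [0.6, 0, 0, 0, 0, 0, 0], [0.6, 0, 0, 0, 0, 0, 0], [0.6, 0, 0, 0, 0, 0, 0]]]}}

```text
clock: 13.43
tool_pos: [0.5712, 0.2177, 0.0996]
ee_rot: [-179.8, 0.1, -96.6]
ft_force: [-0.4, 0.5, -0.3]
opening: 0.0511
finger_force: 0.0
```

```bash
python3 -c "
from h import *
to(.5697,.2167,.097)"
```

```text
move cm [0.12 0.13 0.26] pos [0.5712 0.2177 0.0996] [-1.7984e+02  7.0000e-02 -9.6580e+01] q6 -156.6 t 13.4333 mz [-0.013  0.025 -0.002] op 0.051096835453656154
```

Emit:
{"name": "step_arm", "arguments": {"moves": [[[0.45, 0.09, 0.1, 0.2, 0, 0, 0], [0.4, 0, 0, 0, 0, 0, 0], [0.35, 0, 0, 0, 0, 0, 0], [0.3, 0, 0, 0, 0, 0, 0], [0.25, 0, 0, 0, 0, 0, 0]]], "squeeze": 30}}

```text
clock: 13.85
tool_pos: [0.5688, 0.2165, 0.0961]
ee_rot: [-180.0, 0.0, -96.6]
ft_force: [0.4, 0.5, 0.2]
opening: 0.0212
finger_force: 0.0
```

Emit:
{"name": "step_arm", "arguments": {"moves": [[[0.2, 0, 0, 0, 0, 0, 0], [0.1, 0, 0, 0, 0, 0, 0], [0.05, 0, 0, 0, 0, 0, 0], [0.05, 0, 0, 0, 0, 0, 0], [0.05, 0, 0, 0, 0, 0, 0]]]}}

```text
clock: 14.27
tool_pos: [0.5692, 0.2165, 0.0961]
ee_rot: [-179.9, 0.0, -96.6]
ft_force: [1.5, -0.8, 0.3]
opening: 0.0104
finger_force: 32.7
```

Emit:
{"name": "step_arm", "arguments": {"moves": [[[0, 0, 0, 0, 0, 0, 0], [0, 0, 0, 0, 0, 0, 0], [0, 0, 0, 0, 0, 0, 0]]], "squeeze": 60}}

```text
clock: 14.52
tool_pos: [0.5692, 0.2165, 0.0962]
ee_rot: [-179.9, 0.0, -96.6]
ft_force: [1.3, -1.0, 2.0]
opening: 0.0097
finger_force: 60.8
```

```bash
python3 -c "
from h import *
to(.5697,.2167,.097)"
```

```text
move cm [-0.03 -0.04 -0.08] pos [0.5692 0.2165 0.0962] [-1.7994e+02  1.0000e-02 -9.6560e+01] q6 -156.7 t 14.5167 mz [-0.123 -0.253  0.053] op 0.00965801125671431
```

Emit:
{"name": "step_arm", "arguments": {"moves": [[[0, 0, 0, 0, 0, 0, 0.06], [0, 0, 0, 0, 0, 0, 0.12], [0, 0, 0, 0, 0, 0, 0.12], [0, 0, 0, 0, 0, 0, 0.12], [0, 0, 0, 0, 0, 0, 0.12]]]}}

```text
clock: 14.93
tool_pos: [0.5696, 0.2163, 0.0962]
ee_rot: [-179.9, 0.1, -127.8]
ft_force: [2.4, -0.9, 1.1]
opening: 0.0098
finger_force: 60.8
```

```bash
python3 -c "
from h import *
to(.5697,.2167,.097)"
```

```text
move cm [-0.04  0.01 -0.08] pos [0.5696 0.2163 0.0962] [-1.7991e+02  6.0000e-02 -1.2782e+02] q6 -125.4 t 14.9333 mz [-0.187 -0.444  0.075] op 0.009840198047552134
```

Emit:
{"name": "step_arm", "arguments": {"moves": [[[0, 0, 0, 0, 0, 0, 0.12], [0, 0, 0, 0, 0, 0, 0.12], [0, 0, 0, 0, 0, 0, 0.12], [0, 0, 0, 0, 0, 0, 0.12], [0, 0, 0, 0, 0, 0, 0.12]]]}}

```text
clock: 15.35
tool_pos: [0.5699, 0.216, 0.0962]
ee_rot: [-179.9, 0.1, -162.2]
ft_force: [2.8, -2.1, 0.1]
opening: 0.0098
finger_force: 60.8
```

Emit:
{"name": "step_arm", "arguments": {"moves": [[[0, 0, 0, 0, 0, 0, 0.12], [0, 0, 0, 0, 0, 0, 0.12], [0, 0, 0, 0, 0, 0, 0.12], [0, 0, 0, 0, 0, 0, 0.12], [0, 0, 0, 0, 0, 0, 0.06]]]}}

```text
clock: 15.77
tool_pos: [0.5699, 0.2156, 0.0962]
ee_rot: [-180.0, 0.1, 166.9]
ft_force: [3.0, -3.0, 0.8]
opening: 0.0098
finger_force: 60.8
```

```bash
python3 -c "
from h import *
to(.5697,.2167,.097)"
```

```text
move cm [ 0.04  0.1  -0.08] pos [0.5699 0.2156 0.0962] [-1.7995e+02  1.5000e-01  1.6693e+02] q6 -60.2 t 15.7667 mz [-0.511 -0.505  0.054] op 0.00983729654416664
```

Emit:
{"name": "step_arm", "arguments": {"moves": [[[0, 0.02, 0.05, 0, 0, 0, 0.05], [0, 0, 0, 0, 0, 0, 0.05], [0, 0, 0, 0, 0, 0, 0.05], [0, 0, 0, 0, 0, 0, 0.05], [0, 0, 0, 0, 0, 0, 0.05]]]}}

```text
clock: 16.18
tool_pos: [0.5698, 0.2155, 0.0962]
ee_rot: [-179.9, 0.2, 152.8]
ft_force: [3.0, -4.5, 1.4]
opening: 0.0094
finger_force: 60.8
```

```bash
python3 -c "
from h import *
to(.5697,.2167,.097)"
```

```text
move cm [ 0.07  0.1  -0.08] pos [0.5698 0.2155 0.0962] [-179.93    0.18  152.76] q6 -45.9 t 16.1833 mz [-0.767 -0.531  0.072] op 0.00939823351926256
```

Emit:
{"name": "step_arm", "arguments": {"moves": [[[0, -0.04, -0.04, 0, 0, 0, 0.05], [0, -0.03, -0.04, 0, 0, 0, 0.05], [0, 0, 0, 0, 0, 0, 0.05], [0, 0, 0, 0, 0, 0, 0.05], [0, 0, 0, 0, 0, 0, 0.05]]]}}

```text
clock: 16.6
tool_pos: [0.5697, 0.2152, 0.0962]
ee_rot: [180.0, 0.1, 138.4]
ft_force: [1.0, -2.2, 0.8]
opening: 0.0103
finger_force: 60.9
```

```bash
python3 -c "
from h import *
to(.5697,.2167,.097)"
```

```text
move cm [ 0.09  0.11 -0.08] pos [0.5697 0.2152 0.0962] [1.7999e+02 1.1000e-01 1.3841e+02] q6 -31.7 t 16.6 mz [-0.396 -0.351  0.092] op 0.010306562827388323
```

Turned 125° so far with mz still at about the friction level. Continuing.

Emit:
{"name": "step_arm", "arguments": {"moves": [[[0, 0, -0.03, 0, 0, 0, 0.05], [0, 0, 0, 0, 0, 0, 0.05], [0, 0, 0, 0, 0, 0, 0.05], [0, 0, 0, 0, 0, 0, 0.05], [0, 0, 0, 0, 0, 0, 0.05]]]}}

```text
clock: 17.02
tool_pos: [0.5697, 0.2151, 0.0963]
ee_rot: [180.0, 0.2, 124.6]
ft_force: [2.1, -0.8, 0.6]
opening: 0.01
finger_force: 95.4
```

```bash
python3 -c "
from h import *
to(.5697,.2167,.097)"
```

```text
move cm [ 0.13  0.09 -0.07] pos [0.5697 0.2151 0.0963] [179.96   0.22 124.57] q6 -17.7 t 17.0167 mz [-0.191 -0.296  2.103] op 0.00998380009577207
```

mz jumped to 2.1 N m, so it has seated. I'm easing back to find the unloaded seat angle.

Emit:
{"name": "step_arm", "arguments": {"moves": [[[0, 0, 0, 0, 0, 0, -0.01], [0, 0, 0, 0, 0, 0, 0], [0, 0, 0, 0, 0, 0, 0]]]}}

```text
clock: 17.27
tool_pos: [0.5696, 0.2152, 0.0963]
ee_rot: [180.0, 0.2, 125.1]
ft_force: [2.2, -3.0, 1.5]
opening: 0.0096
finger_force: 90.7
```

```bash
python3 -c "
from h import *
to(.5697,.2167,.097)"
```

```text
move cm [ 0.12  0.09 -0.07] pos [0.5696 0.2152 0.0963] [1.7995e+02 1.6000e-01 1.2507e+02] q6 -18.3 t 17.2667 mz [-0.557 -0.631  2.043] op 0.009580229490068745
```

Emit:
{"name": "step_arm", "arguments": {"moves": [[[0, 0, 0, 0, 0, 0, -0.01], [0, 0, 0, 0, 0, 0, 0], [0, 0, 0, 0, 0, 0, 0]]]}}

```text
clock: 17.52
tool_pos: [0.5696, 0.2153, 0.0963]
ee_rot: [179.9, 0.1, 125.5]
ft_force: [3.6, -3.7, 1.9]
opening: 0.01
finger_force: 88.4
```

```bash
python3 -c "
from h import *
to(.5697,.2167,.097)"
```

```text
move cm [ 0.11  0.09 -0.07] pos [0.5696 0.2153 0.0963] [1.7994e+02 1.2000e-01 1.2551e+02] q6 -18.8 t 17.5167 mz [-0.53  -0.691  1.885] op 0.010012875912243634
```

Emit:
{"name": "step_arm", "arguments": {"moves": [[[0, 0, 0, 0, 0, 0, -0.01], [0, 0, 0, 0, 0, 0, 0], [0, 0, 0, 0, 0, 0, 0]]]}}

```text
clock: 17.77
tool_pos: [0.5696, 0.2153, 0.0963]
ee_rot: [179.9, 0.1, 126.1]
ft_force: [3.6, -3.5, 1.0]
opening: 0.0095
finger_force: 85.6
```

```bash
python3 -c "
from h import *
to(.5697,.2167,.097)"
```

```text
move cm [ 0.11  0.09 -0.07] pos [0.5696 0.2153 0.0963] [1.7994e+02 1.1000e-01 1.2606e+02] q6 -19.4 t 17.7667 mz [-0.483 -0.674  1.838] op 0.00953075151776004
```

Emit:
{"name": "step_arm", "arguments": {"moves": [[[0, 0, 0, 0, 0, 0, -0.05], [0, 0, 0, 0, 0, 0, 0], [0, 0, 0, 0, 0, 0, 0]]]}}

```text
clock: 18.02
tool_pos: [0.5696, 0.2153, 0.0962]
ee_rot: [179.9, 0.1, 128.8]
ft_force: [4.3, -2.5, 0.3]
opening: 0.0094
finger_force: 73.4
```

```bash
python3 -c "
from h import *
to(.5697,.2167,.097)"
```

```text
move cm [ 0.11  0.1  -0.08] pos [0.5696 0.2153 0.0962] [1.7993e+02 8.0000e-02 1.2881e+02] q6 -22.1 t 18.0167 mz [-0.582 -0.69   1.403] op 0.009363252579072728
```

Emit:
{"name": "step_arm", "arguments": {"moves": [[[0, 0, 0, 0, 0, 0, -0.05], [0, 0, 0, 0, 0, 0, 0], [0, 0, 0, 0, 0, 0, 0]]]}}

```text
clock: 18.27
tool_pos: [0.5696, 0.2153, 0.0962]
ee_rot: [179.9, 0.1, 131.6]
ft_force: [4.2, -3.4, 1.7]
opening: 0.01
finger_force: 64.1
```

```bash
python3 -c "
from h import *
to(.5697,.2167,.097)"
```

```text
move cm [ 0.1   0.1  -0.08] pos [0.5696 0.2153 0.0962] [1.7992e+02 6.0000e-02 1.3156e+02] q6 -24.9 t 18.2667 mz [-0.556 -0.72   0.938] op 0.009957960343292976
```

The torque is linear in angle (about 0.169 N m/deg) and extrapolates to a seat at yaw 137.1°, i.e. 2.2 rad from the start, within the given range. I'm backing off to yaw about 227.4° (−132.6°).

Emit:
{"name": "step_arm", "arguments": {"moves": [[[0, 0, 0, 0, 0, 0, -0.06], [0, 0, 0, 0, 0, 0, -0.12], [0, 0, 0, 0, 0, 0, -0.12], [0, 0, 0, 0, 0, 0, -0.12], [0, 0, 0, 0, 0, 0, -0.12]]]}}

```text
clock: 18.68
tool_pos: [0.5698, 0.2157, 0.0962]
ee_rot: [179.9, 0.1, 162.5]
ft_force: [4.6, -2.2, 0.8]
opening: 0.0099
finger_force: 60.8
```

Emit:
{"name": "step_arm", "arguments": {"moves": [[[0, 0, 0, 0, 0, 0, -0.12], [0, 0, 0, 0, 0, 0, -0.12], [0, 0, 0, 0, 0, 0, -0.12], [0, 0, 0, 0, 0, 0, -0.12], [0, 0, 0, 0, 0, 0, -0.12]]]}}

```text
clock: 19.1
tool_pos: [0.5698, 0.2161, 0.0962]
ee_rot: [179.9, 0.1, -163.1]
ft_force: [4.4, -1.6, 0.0]
opening: 0.0096
finger_force: 60.8
```

Emit:
{"name": "step_arm", "arguments": {"moves": [[[0, 0, 0, 0, 0, 0, -0.12], [0, 0, 0, 0, 0, 0, -0.12], [0, 0, 0, 0, 0, 0, -0.08], [0, 0, 0, 0, 0, 0, -0.06], [0, 0, 0, 0, 0, 0, -0.04]]]}}

```text
clock: 19.52
tool_pos: [0.5696, 0.2163, 0.0962]
ee_rot: [179.9, 0.2, -139.2]
ft_force: [4.1, -1.1, 0.1]
opening: 0.0094
finger_force: 60.8
```

Emit:
{"name": "step_arm", "arguments": {"moves": [[[0, 0, 0, 0, 0, 0, -0.03], [0, 0, 0, 0, 0, 0, 0], [0, 0, 0, 0, 0, 0, 0], [0, 0, 0, 0, 0, 0, 0]]]}}

```text
clock: 19.85
tool_pos: [0.5696, 0.2163, 0.0962]
ee_rot: [180.0, 0.2, -137.5]
ft_force: [6.0, -0.9, -0.2]
opening: 0.0099
finger_force: 60.8
```

```bash
python3 -c "
from h import *
to(.5697,.2167,.097)"
```

```text
move cm [-0.03  0.02 -0.08] pos [0.5696 0.2163 0.0962] [ 1.7999e+02  1.5000e-01 -1.3746e+02] q6 -115.9 t 19.85 mz [-0.097 -0.885 -0.073] op 0.009877811318534182
```

Emit:
{"name": "step_arm", "arguments": {"moves": [[[0, 0, 0, 0, 0, 0, -0.04], [0, 0, 0, 0, 0, 0, -0.03], [0, 0, 0, 0, 0, 0, -0.016], [0, 0, 0, 0, 0, 0, 0], [0, 0, 0, 0, 0, 0, 0]]]}}

```text
clock: 20.27
tool_pos: [0.5696, 0.2163, 0.0962]
ee_rot: [-180.0, 0.1, -132.5]
ft_force: [5.5, -0.4, 0.2]
opening: 0.0098
finger_force: 60.8
```

```bash
sed -i 's/wing(sys.argv\[2\])/wing(sys.argv[2])/' wing.py
python3 - <<'E'
from h import *
to(.5697,.2167,.097)
im=eyes.camera("side")[:,:,::-1]; t=eyes.camera("top")[:,:,::-1]
cv2.imwrite("pics/f.png",cv2.vconcat([cv2.resize(im[90:290,220:440],(550,300)),cv2.resize(t[90:290,200:440],(550,300))]))
E
```

```text
move cm [-0.03  0.01 -0.08] pos [0.5696 0.2163 0.0962] [-1.7999e+02  1.5000e-01 -1.3249e+02] q6 -120.9 t 20.2667 mz [-0.117 -0.839 -0.022] op 0.009784417974936416
```

View pics/f.png

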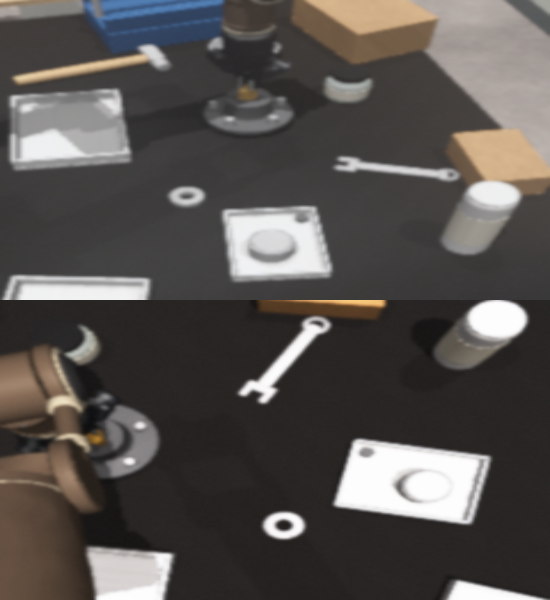

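The picture shows the cap upright in the small tray (about (270,243) in the upper panel), the nut and the other things undisturbed, and the gripper still holding the brass wing. Handing in.

```bash
python3 -c "
from plant import order
print(order.hand_in())"
```

```text
the job is handed in; nothing more can be done
None
```

The job is handed in: the dust cap sits open side down in the smallest tray, and the adjuster was turned to its seat, backed off a quarter turn by measured wrist angle and torque, and is still gripped there; the verdict was not reported back.

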